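Hang the clamp block on the keyed slanted peg

ROBOT

A 6-joint arm with a two-finger parallel gripper is mounted at the origin on the work surface. World frame = base frame: x ahead of the robot, y to its left, z up, the work surface at z = 0. Lengths are in mm, angles in rad, forces in N, time in s.
With the tool pointing down it reaches from about 350 to 975 mm from the base axis. Payload 7.1 kg.
Tool frame: the origin (TCP) lies on the front face of the gripper's body, between the roots of the fingers; the fingertips stand 80 mm ahead of it and the grasp point (between the pads) lies 61 mm ahead of it (env.tips_ahead is the distance from the TCP to the fingertips, in mm); z points along the fingers, y is the direction in which the jaws open and shut (so a half turn about z gives the same grasp; the last joint's range is limited). The gripper opens to 88 mm and grips with 3 to 60 N. Pads are 20 mm wide; open, the fingers measure 115 mm over their backs; the gripper's body (75 mm by 178 mm) begins 61 mm behind the grasp point.
Start: joints at [1.304, 0.423, 1.63, -0, 1.089, -0.019], TCP at [153.264, 605.901, 302.675] pointing down, gripper open.
Joint ranges: [-3, 3], [-0.9, 2.11], [0.09, 2.58], [-1.31, 4.45], [0.11, 2.69], [-2.54, 2.54]. Speed limits (rad/s): [2.39, 2.39, 3.01, 3.14, 3.14, 3.14].

INTERFACE

Orientations are given as a unit quaternion [x, y, z, w].
In Python, from station import env, set_gripper, viewer, workorder gives the robot as it stands. Calls block until the motion is done:
- env.reach(position, orientation): joint-space move of the TCP to a pose.
- env.move_l(position, rot=None, rate=150, f_stop=None): straight line of the TCP; rot=None keeps the orientation; rate is the mean speed in mm/s. With f_stop (N) it stops when the force on the tool has changed by that much, and returns True; else False.
- env.move_joints(angles): joint-space move.
- set_gripper(opening): finger opening in mm; the grip force is fixed at half the most; returns when the fingers have stopped.
- env.hold(seconds).
- env.ik(position, orientation): joint angles nearest the present ones, or None.
- env.read_state(): the state.
- viewer.camera(name): name is "side" or "top"; returns the picture (400x640x3 uint8, blue, green, red); there is no depth.
- viewer.camera_params(name): a dict with "fx", "fy", "cx", "cy" (pixels), "pose" (4x4, takes a point from camera to world coordinates). Camera axes: x right, y up, looking along -z (the intrinsics and any distortion apply to the point x, -y, -z); pixel columns grow to the right and rows downward; lengths in mm; the calibration is good to about 2 mm. A picture is of the moment at which its call begins. camera_params takes no time and is no camera call.
A pose or a line that the arm cannot do raises env.IKError and nothing moves.
- workorder.sign_off(): hands the job in, once; it reports no verdict.
The state is a dict: "time_s": time; "qpos": joint angles; "dq": joint speeds; "tau": joint torques, N m; "tool_pos": TCP position; "orientation": TCP orientation; "force": force on the tool from outside, world axes, zero at the start; "wrist_torque": the same for the moment, N m; "width": finger opening in mm.
Only numpy, scipy, OpenCV 4.12 (cv2) and the standard library are available. Lean on these libraries where they do the work, as an engineer would, in place of code of your own. Each camera call takes 0.05 s, during which the arm holds its last target.

TASK

Pick up the aluminium clamp block with the notch across its foot, slide it bore-first onto the thick slanted peg of the rack, notch end leading, and turn it about the peg until the notch finds the peg's ribs and the block drops fully home against the flange. Feel for it gently - the peg must not be forced - then let go, and leave everything else where it is.

Things in the scene. Friction and masses are not known exactly. Their poses are not given: they have to be found in the camera images.
- block_center (a point): Centre of the loose clamp block: bare aluminium, 60 mm (x) by 40 mm (y) by 60 mm tall (z), standing on the table. Point on the bore's axis, 30 mm above its foot. Round bore 28 mm across, right through along z. Grasp across y (flats 40 mm apart), in the upper half, foot left free. Turned half round about z it is the same.
- block: The same block (0.2 to 0.36 kg), origin at the centre of its foot, same axes. Along x, across the whole foot and open at both x ends, runs a notch 12 mm wide and 14 mm deep.
- peg_seat (a point): Root of the thick peg, on its axis, on the face of the 62 mm flange that the foot must finally touch; 120 mm above the table. z runs up along the peg to its tip, 50 degrees above level (40 from vertical), leaning to the robot's right (-y); y is level; x points up the panel's slope (+y side). When the block is home its centre is 30 mm up z from here.
- peg_tip (a point): Tip of the thick peg, on its axis, 80 mm up z from peg_seat, same axes. The peg is a steel rod 24 mm across; its last 14 mm taper to 14 mm across.
- rib_level (a point): Point on the peg's axis level with the rib tops, 12 mm up z from peg_seat, same axes. Two opposite square-topped steel ribs stand on the flange at either side of the peg: 7 mm wide, 12 mm high, reaching 24 mm from the axis. Their line is this x axis turned about z by an UNMEASURED angle, new each time, within 0.75 rad either way. They yield only to over 0.3 N m of twist.
- rack: Fixed dark steel rack like a lectern, 250 mm wide (y), panel rising to the robot's left from 60 to 160 mm high; origin on the table right below peg_seat. Two thin pegs (10 mm across, tips 41 mm up) stand parallel to the thick one, 95 mm to either side. The thick peg is spring-mounted: it gives along its axis by 0.4 mm per N, 8 mm at most. Pushing with 5 to 10 N is ample, 40 N harms it. The notch slips over the ribs when in line within 0.09 rad.
- plain_center (a point): Centre of a look-alike to be left alone: square aluminium block 46 by 46 by 60 mm tall, standing, bore only 18 mm, no notch.
- spanner_grip (a point): Handle of a steel spanner, 160 mm long, lying flat on the table; leave alone.
- tape_center (a point): Centre of a black tape roll, 96 mm wide and 45 mm high, lying flat; leave alone.
- torch_center (a point): Centre of a black torch standing on its 36 mm wide head, 122 mm tall; leave alone.
- spool_center (a point): Centre of a grey plastic drum, 56 mm wide, 50 mm high, standing; leave alone.
Things that resemble listed ones, but are neither listed nor needed, are in the scene too. What is shaped like the block but blue is not meant.

How it is judged:
By the outcome, as a careful person would: the job done as asked, in the order asked, and still so for the second after the job is handed in, with the robot touching nothing.
It also fails if it takes over 61 s, if anything falls off the work surface, if the arm or the gripper's body presses on something with over 40 N, if the wrist force passes 120 N, or if a joint passes its speed limit or range.

## Working session

There is one attempt and no reset: what is moved stays moved. The work goes in short steps, each a Python script; the robot and the scene stay as the last script left them, time stands still between calls to the robot, and variables do not carry over. Pictures are saved under pics/ and viewed, and the job is handed in when it is done.

```bash
ls; mkdir -p pics
python3 - <<'E'
from station import env, set_gripper, viewer, workorder
import cv2,numpy as np
np.set_printoptions(precision=4,suppress=True)
for n in ("side","top"):
    cv2.imwrite(f"pics/{n}0.png",viewer.camera(n)); p=viewer.camera_params(n); print(n,p)
s=env.read_state(); print(s)
E
```

```text
pics
side {'fx': 517.3499212810362, 'fy': 517.3499212810362, 'cx': 320.50408974057655, 'cy': 198.96167973141186, 'pose': array([[  -0.9978,    0.0474,   -0.0453,  493.6493],
       [  -0.0634,   -0.5183,    0.8528, 1247.7202],
       [   0.017 ,    0.8539,    0.5202,  858.7838],
       [   0.    ,    0.    ,    0.    ,    1.    ]])}
top {'fx': 413.5516461840613, 'fy': 413.5516461840613, 'cx': 315.2759110759798, 'cy': 199.80681036177305, 'pose': array([[  -0.0431,    0.9712,   -0.2342,  314.5444],
       [  -0.9991,   -0.041 ,    0.0138,   63.5399],
       [   0.0038,    0.2346,    0.9721, 1275.9641],
       [   0.    ,    0.    ,    0.    ,    1.    ]])}
{'time_s': 0.1, 'qpos': array([ 1.304 ,  0.4238,  1.6306,  0.    ,  1.0886, -0.019 ]), 'dq': array([ 0.0007, -0.0009, -0.0017,  0.0005,  0.0011, -0.0002]), 'tau': array([  0.0003, -54.5611, -27.4326,   0.0646,   0.0188,  -0.0001]), 'tool_pos': array([153.1626, 605.534 , 301.9884]), 'orientation': array([ 0.1236,  0.9923, -0.0007, -0.0001]), 'force': array([-0.0931, -0.441 , -0.0331]), 'wrist_torque': array([ 0.0378, -0.0248,  0.0284]), 'width': 87.58674254447057}
```

View pics/side0.png

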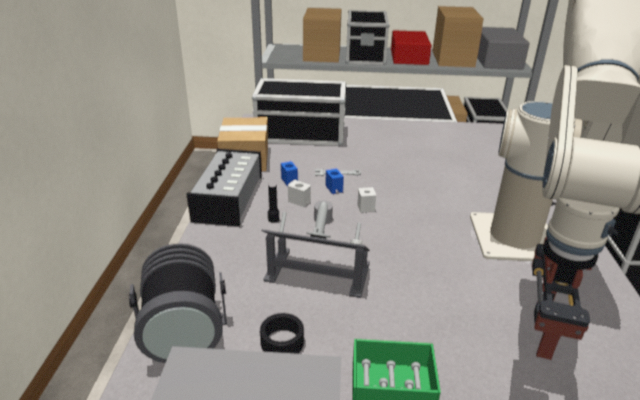

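View pics/top0.png

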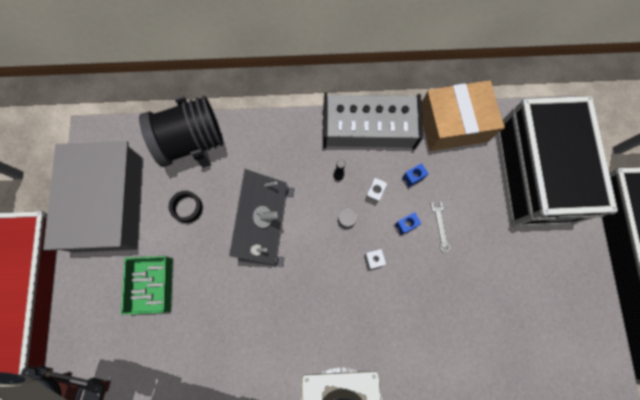

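The side view shows two aluminium blocks, at (299,193) and (367,199). The top view shows them at (376,190) and (375,259). The two blue ones are excluded. I'll enlarge both aluminium blocks and the rack to decide which is the clamp block.

Run:
```python
import cv2,numpy as np
t=cv2.imread("pics/top0.png");s=cv2.imread("pics/side0.png")
r=lambda im,x0,y0,w,h,W,H:cv2.resize(im[y0:y0+h,x0:x0+w],(W,H),interpolation=cv2.INTER_CUBIC)
a=np.hstack([r(t,345,170,60,45,400,300),r(t,345,237,60,45,400,300)])
b=np.hstack([r(s,269,170,60,45,400,300),r(s,337,177,60,45,400,300)])
cv2.imwrite("pics/blocks.png",np.vstack([a,b]))
cv2.imwrite("pics/rack.png",np.hstack([r(t,225,160,80,110,400,550),r(s,255,190,120,110,400,367) if 0 else cv2.copyMakeBorder(r(s,255,190,120,110,400,367),0,183,0,0,0)]))
```

```text
(no output)
```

View pics/blocks.png

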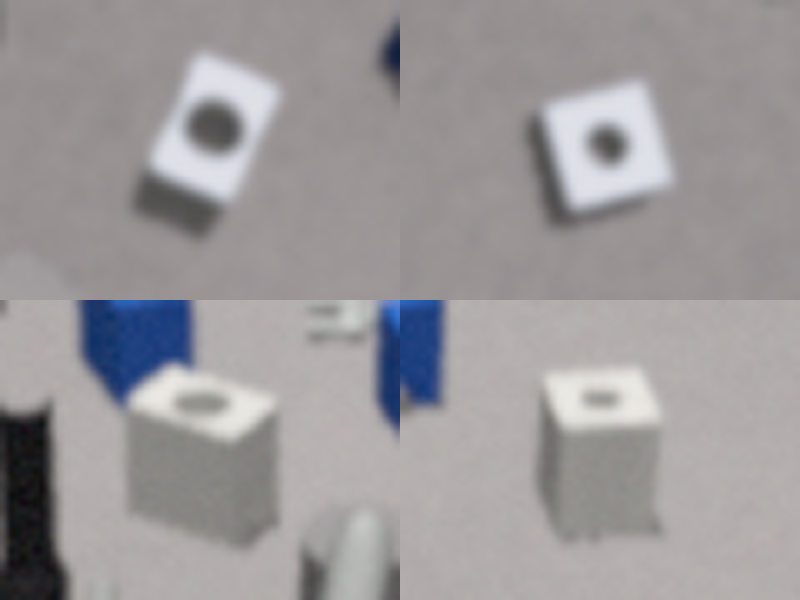

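View pics/rack.png

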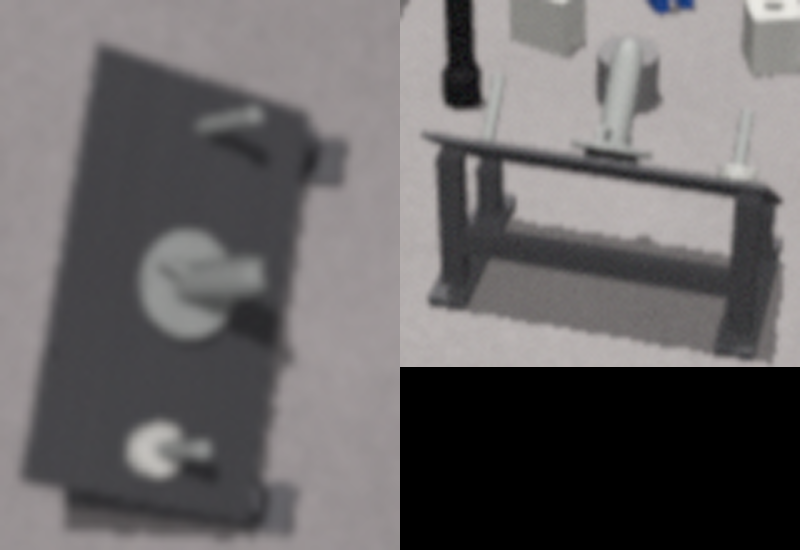

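The clamp block is the one at top (376,190) / side (299,193): its face is oblong and its bore is large. The other, at top (375,259), is square with a small bore, so it is the look-alike. In the rack crop the peg's flange is at about top (262,217), with the peg leaning right. Next I'll measure the block.

```bash
cat > h.py <<'E'
import cv2,numpy as np
from station import env, set_gripper, viewer, workorder
np.set_printoptions(precision=3,suppress=True)
P={n:viewer.camera_params(n) for n in("side","top")}
def ray(n,uv):
    p=P[n];d=np.array([(uv[0]-p["cx"])/p["fx"],-(uv[1]-p["cy"])/p["fy"],-1.])
    T=p["pose"];d=T[:3,:3]@d;return T[:3,3],d/np.linalg.norm(d)
def onz(n,uv,z):
    o,d=ray(n,uv);return o+d*(z-o[2])/d[2]
def proj(n,X):
    p=P[n];T=p["pose"];c=T[:3,:3].T@(np.asarray(X,float)-T[:3,3])
    return np.array([p["cx"]-p["fx"]*c[0]/c[2],p["cy"]+p["fy"]*c[1]/c[2]])
def tri(u1,u2):
    o1,d1=ray("top",u1);o2,d2=ray("side",u2)
    s=np.linalg.lstsq(np.c_[d1,-d2],o2-o1,rcond=None)[0]
    a,b=o1+s[0]*d1,o2+s[1]*d2;return (a+b)/2,np.linalg.norm(a-b)
E
python3 - <<'E'
from h import *
for n,(x0,y0,w,h),zs in(("top",(350,172,52,40),200),("side",(283,176,34,34),195),("top",(350,240,52,40),200)):
    g=cv2.imread(f"pics/{n}0.png",0)[y0:y0+h,x0:x0+w]
    k=8;G=cv2.resize(g,None,fx=k,fy=k,interpolation=cv2.INTER_CUBIC)
    print(n,np.percentile(g,[5,50,90,99]))
    th=(np.percentile(g,99)+ (np.median(g) if n=="top" else 165))/2
    m=(G>th).astype(np.uint8)
    c=max(cv2.findContours(m,cv2.RETR_EXTERNAL,cv2.CHAIN_APPROX_NONE)[0],key=cv2.contourArea)
    conv=lambda q:(np.asarray(q,float)+.5)/k-.5+[x0,y0]
    W=np.array([onz(n,q,60)[:2] for q in conv(c[:,0])],np.float32)
    r=cv2.minAreaRect(W);print(" px",conv(cv2.minAreaRect(c)[0]),"rect",r)
    # bore
    fm=np.zeros_like(m);cv2.drawContours(fm,[c],-1,1,-1)
    hole=cv2.erode(fm,np.ones((9,9)))&(1-m)
    if hole.sum():
        M=cv2.moments(hole,True);hc=conv([M['m10']/M['m00'],M['m01']/M['m00']]);print(" hole",hc,onz(n,hc,60),"area px",hole.sum()/k/k)
E
```

```text
top [113.95 148.   174.   223.  ]
 px [376.822 188.4  ] rect ((635.40234375, -142.6588134765625), (42.22141647338867, 60.59273147583008), 62.783233642578125)
 hole [376.689 188.619] [ 634.612 -142.096   60.   ] area px 71.984375
side [ 63.75 170.   185.   227.45]
 px [299.161 184.769] rect ((634.6369018554688, -140.70077514648438), (43.50857925415039, 60.150699615478516), 61.630062103271484)
top [129.95 148.   184.   224.  ]
 px [375.91  258.119] rect ((424.69146728515625, -123.35691833496094), (46.37556457519531, 45.96429443359375), 11.731358528137207)
 hole [375.701 258.253] [ 424.229 -122.763   60.   ] area px 38.25
```

Run:
```python
import cv2,numpy as np
t=cv2.imread("pics/top0.png");s=cv2.imread("pics/side0.png")
r=lambda im,x0,y0,w,h,k:cv2.convertScaleAbs(cv2.resize(im[y0:y0+h,x0:x0+w],None,fx=k,fy=k,interpolation=cv2.INTER_CUBIC),alpha=1.3)
cv2.imwrite("pics/rk_t.png",r(t,245,195,40,40,14));cv2.imwrite("pics/rk_s.png",r(s,300,195,45,45,13))
```

```text
(no output)
```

View pics/rk_t.png

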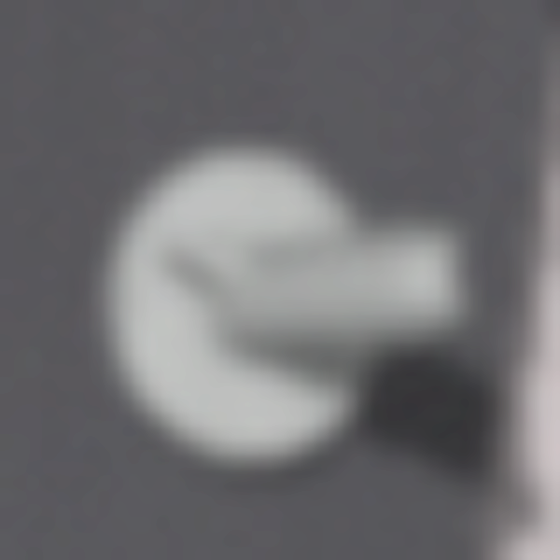

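View pics/rk_s.png

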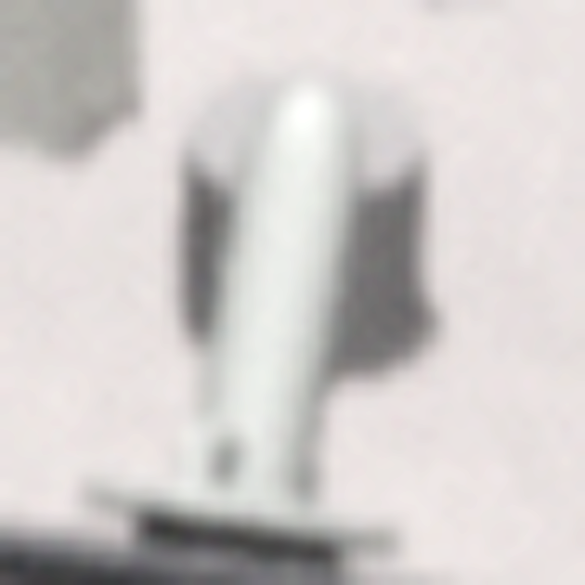

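```bash
cat > m.py <<'E'
from h import *
from scipy.optimize import least_squares
g=cv2.imread("pics/top0.png",0)
# left (high, z=160) long edge of panel: subpixel gradient along rows
pts=[]
for v in range(180,246):
    r=cv2.GaussianBlur(g,(1,3),0)[v,222:252].astype(float); d=-np.diff(r); u=d.argmax()
    if 0<u<len(d)-1:
        den=d[u-1]-2*d[u]+d[u+1]; pts.append((222+u+.5+.5*(d[u-1]-d[u+1])/den,v))
pts=np.float32(pts); L=cv2.fitLine(pts,cv2.DIST_HUBER,0,.01,.01).ravel()
res=(pts-L[2:])@[ -L[1],L[0]]; print("edge n",len(pts),"res",np.median(abs(res)))
a,b=[onz("top",L[2:]+L[:2]*t,160) for t in(-30,30)]
e=(b-a)[:2]; e*=np.sign(e[0]); psi=np.arctan2(-e[0],e[1]) ; 
lev=np.arctan2(e[1],e[0]); print("level dir angle deg",np.degrees(lev),a,b)
E
python3 m.py
python3 - <<'E'
from h import *
k=8;x0,y0=245,195
g=cv2.imread("pics/top0.png",0)[195:235,245:285]
G=cv2.resize(g,None,fx=k,fy=k,interpolation=cv2.INTER_CUBIC)
print(np.percentile(g,[5,30,50,70,90,99]))
m=(G>135).astype(np.uint8)
m[:,int(36*k):]=0
c=max(cv2.findContours(m,cv2.RETR_EXTERNAL,cv2.CHAIN_APPROX_NONE)[0],key=cv2.contourArea)[:,0]
c=(c+.5)/k-.5+[x0,y0]; 
np.save("fl.npy",c); print(c.min(0),c.max(0))
for z in (60,):
  pass
E
```

```text
edge n 66 res 0.068512164
level dir angle deg -9.68035550234999 [471.964 281.143 160.   ] [636.896 253.009 160.   ]
[ 61.95  68.    69.    88.   136.   147.  ]
[253.938 206.688] [267.188 225.938]
```

```bash
cat > m2.py <<'E'
from h import *
from scipy.optimize import least_squares
k=8;x0,y0=245,195
g=cv2.imread("pics/top0.png",0)[195:235,245:285]
G=cv2.resize(g,None,fx=k,fy=k,interpolation=cv2.INTER_CUBIC)
m=(G>104).astype(np.uint8); m[:,int(35*k):]=0
c=max(cv2.findContours(m,cv2.RETR_EXTERNAL,cv2.CHAIN_APPROX_NONE)[0],key=cv2.contourArea)[:,0]
c=(c+.5)/k-.5+[x0,y0]; print(c.min(0),c.max(0))
c=c[c[:,0]<266]   # left part, free of the peg
th=np.radians(-9.68+90)
Z=np.array([-np.cos(th)*np.sin(np.radians(40)),-np.sin(th)*np.sin(np.radians(40)),np.cos(np.radians(40))])
X=np.array([np.cos(th)*np.cos(np.radians(40)),np.sin(th)*np.cos(np.radians(40)),np.sin(np.radians(40))])
Y=np.cross(Z,X)
rays=[ray("top",q) for q in c]
def f(p):
    S=np.array([p[0],p[1],120.]);o=[]
    for a,d in rays:
        q=a+d*((S-a)@Z)/(d@Z); o.append(np.linalg.norm(q-S)-p[2])
    return o
r=least_squares(f,[520,200,31],loss="soft_l1"); S=np.array([*r.x[:2],120]); print("seat",S,"R",r.x[2],"rms",np.sqrt(np.mean(np.square(f(r.x)))))
tip=S+80*Z; print("Z",Z,"tip",tip)
if __name__=="__main__":
    for n in("top","side"): print(n,"seat",proj(n,S),"tip",proj(n,tip),"rib",proj(n,S+12*Z))
    for n,(a,b,w,h,kk) in(("top",(245,195,40,40,9)),("side",(300,195,45,45,9))) if 0 else (("top",(240,190,50,50,9)),("side",(295,192,50,50,9))):
        im=cv2.resize(cv2.imread(f"pics/{n}0.png")[b:b+h,a:a+w],None,fx=kk,fy=kk,interpolation=cv2.INTER_CUBIC)
        D=lambda q:tuple(int(v) for v in (proj(n,q)-[a,b]+.5)*kk)
        cv2.line(im,D(S),D(tip),(0,0,255),1)
        for R,h0,col in((31,0,(0,255,0)),(12,12,(255,0,0)),(12,66,(255,0,0)),(7,80,(255,0,0))):
            cv2.polylines(im,[np.array([D(S+h0*Z+R*(np.cos(t)*X+np.sin(t)*Y)) for t in np.linspace(0,6.29,60)])],False,col,1)
        cv2.imwrite(f"pics/chk_{n}.png",im)
    cv2.imwrite("pics/chk.png",np.hstack([cv2.imread("pics/chk_top.png"),cv2.imread("pics/chk_side.png")])[:, :900][:, 0:900] if 0 else cv2.resize(np.hstack([cv2.imread("pics/chk_top.png"),cv2.imread("pics/chk_side.png")]),(800,400)))
E
python3 m2.py
```

```text
[252.562 205.438] [277.062 227.062]
seat [552.197 203.208 120.   ] R 29.091195171262854 rms 7.496915783545727
Z [-0.108 -0.634  0.766] tip [543.55  152.517 181.284]
top seat [261.145 215.981] tip [277.173 213.88 ] rib [263.443 215.68 ]
side seat [318.571 234.049] tip [323.758 202.361] rib [319.354 229.262]
```

View pics/chk.png

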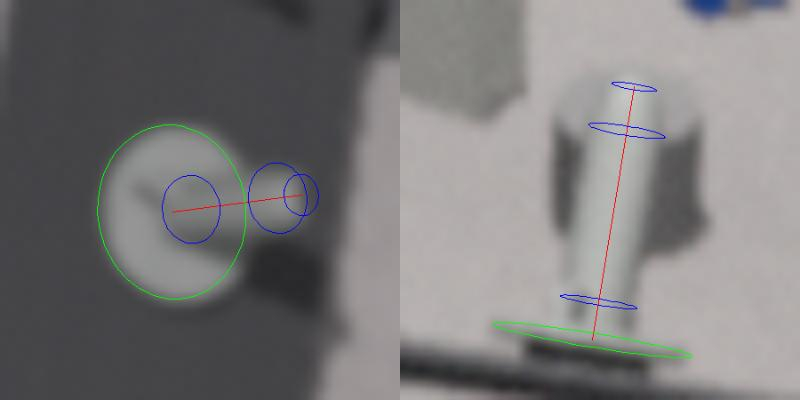

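The overlay's flange circle is a few px up and left of the flange, because the fit was polluted by inner contour points. I'll refit with R = 31 and drop the outliers.

```bash
python3 - <<'E'
s=open("m2.py").read()
s=s.replace('r=least_squares(f,[520,200,31],loss="soft_l1");','''
r=least_squares(lambda p:f([*p,31]),[550,200],loss="soft_l1")
for tol in(4,2.5,1.5):
    e=np.abs(f([*r.x,31]));keep=e<tol;allr=rays;rays=[q for q,kq in zip(rays,keep) if kq]
    r=least_squares(f,[*r.x,31]);print(len(rays),r.x);rf=r.x;r.x=r.x[:2]
r.x=rf
''')
open("m2.py","w").write(s)
E
python3 m2.py
```

```text
File "m2.py", line 26
    S=np.array([*r.x[:2],120]); print("seat",S,"R",r.x[2],"rms",np.sqrt(np.mean(np.square(f(r.x)))))
IndentationError: unexpected indent
```

```bash
sed -i 's/^ S=np/S=np/' m2.py; python3 m2.py
```

```text
[252.562 205.438] [277.062 227.062]
297 [551.353 200.877  31.017]
297 [551.353 200.877  31.017]
297 [551.353 200.877  31.017]
seat [551.353 200.877 120.   ] R 31.0169128619209 rms 0.34313976000597685
Z [-0.108 -0.634  0.766] tip [542.706 150.186 181.284]
top seat [261.968 216.238] tip [278.044 214.15 ] rib [264.273 215.939]
side seat [318.974 233.524] tip [324.149 201.888] rib [319.756 228.744]
```

View pics/chk.png

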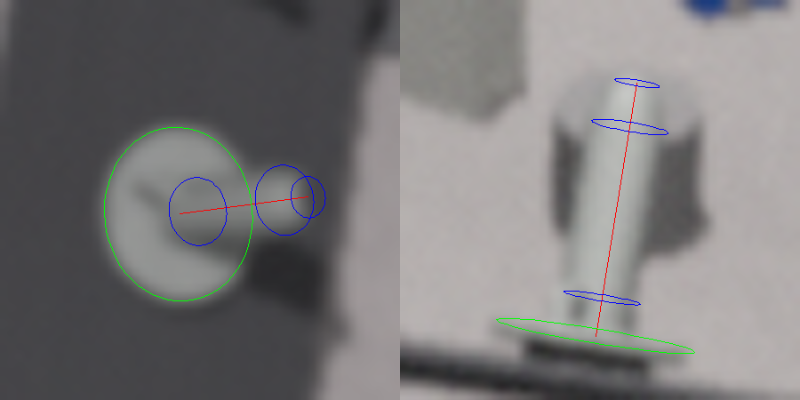

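Run:
```python
from m2 import *
for n in("top","side"):
    g=cv2.imread(f"pics/{n}0.png",0).astype(np.float32)
    # profile along predicted axis, at several lateral offsets
    a,b=proj(n,S),proj(n,tip);u=(b-a)/np.linalg.norm(b-a);v=np.array([-u[1],u[0]]);L=np.linalg.norm(b-a);print(n,"L",L)
    for lat in(-2,0,2):
        t=np.arange(L-8,L+6,1.);q=a+t[:,None]*u+lat*v
        print(" lat",lat,cv2.remap(g,q[:,0].astype(np.float32)[None],q[:,1].astype(np.float32)[None],1)[0].astype(int))
    for fr in(.4,.6,.8,.95):
        c=a+fr*(b-a);t=np.arange(-9,10,1.);q=c+t[:,None]*v
        print(" cross",fr,cv2.remap(g,q[:,0].astype(np.float32)[None],q[:,1].astype(np.float32)[None],1)[0].astype(int))
```

```text
[252.562 205.438] [277.062 227.062]
297 [551.353 200.877  31.017]
297 [551.353 200.877  31.017]
297 [551.353 200.877  31.017]
seat [551.353 200.877 120.   ] R 31.0169128619209 rms 0.34313976000597685
Z [-0.108 -0.634  0.766] tip [542.706 150.186 181.284]
top L 16.210646139285064
 lat -2 [125 124 125 127 129 129 120 102  81  70  68  70  75  88]
 lat 0 [129 129 132 135 140 139 128 104  79  68  68  70  80 100]
 lat 2 [114 116 117 118 120 120 113  98  80  70  68  74  92 117]
 cross 0.4 [ 88 104 119 128 129 124 122 125 127 127 121 112  99  86  80  82  87  88
  78]
 cross 0.6 [ 69  68  70  73  81  96 113 125 131 131 126 116 100  79  59  47  43  42
  41]
 cross 0.8 [ 68  67  67  69  75  91 111 129 138 140 134 121 102  79  59  47  43  41
  42]
 cross 0.95 [67 67 67 67 69 77 89 98 99 99 98 94 84 72 65 60 53 46 43]
side L 32.05615342411874
 lat -2 [178 179 180 181 184 187 189 187 179 174 173 176 178 177]
 lat 0 [181 182 182 183 185 188 190 190 183 174 172 176 178 178]
 lat 2 [164 164 165 165 165 165 165 165 164 166 171 175 176 176]
 cross 0.4 [170 155 122 105 132 156 171 179 180 177 169 156 139 108  93  90  92 100
 119]
 cross 0.6 [139  98  82  96 127 155 172 178 181 179 173 163 141 110  93  88  86  84
  91]
 cross 0.8 [139 144 155 154 150 159 172 180 183 182 175 164 149 130 126 117 103  93
 122]
 cross 0.95 [172 166 164 163 160 160 175 189 196 190 179 165 157 160 162 162 162 166
 172]
```

```bash
python3 - <<'E' | tail -30
from m2 import *
# tilt as free parameter in flange fit
def f2(p):
    t=p[2];h=np.array([np.cos(th),np.sin(th)])
    z=np.array([*(-h*np.sin(t)),np.cos(t)]);Sx=np.array([p[0],p[1],120.])
    return [np.linalg.norm((a+d*((Sx-a)@z)/(d@z))-Sx)-p[3] for a,d in rays]
q=least_squares(f2,[*S[:2],.7,31]);print("tilt fit",q.x[:2],np.degrees(q.x[2]),q.x[3],np.sqrt(np.mean(q.fun**2)))
# tri of tip
def ax(n,dt,lat):
    a,b=proj(n,S),proj(n,tip);u=(b-a)/np.linalg.norm(b-a);v=np.array([-u[1],u[0]]);return b+u*dt+v*lat
for dt in(-3.1,-1,0): print("tip",dt,tri(ax("top",dt,-.3),ax("side",.1,-.6)))
print("pred",tip)
im=cv2.imread("pics/top0.png");s=cv2.imread("pics/side0.png")
r=lambda im,x0,y0,w,h,k:cv2.resize(im[y0:y0+h,x0:x0+w],None,fx=k,fy=k,interpolation=cv2.INTER_CUBIC)
cv2.imwrite("pics/thin.png",np.vstack([np.hstack([r(im,255,175,35,25,11),r(im,245,237,35,25,11)]),np.hstack([r(s,275,205,35,25,11),r(s,340,215,35,25,11)])]))
for n in("top","side"):
  for sg in(-1,1): print(n,sg,"root",proj(n,S+sg*95*Y),"tip",proj(n,S+sg*95*Y+41*Z))
E
```

```text
[252.562 205.438] [277.062 227.062]
297 [551.353 200.877  31.017]
297 [551.353 200.877  31.017]
297 [551.353 200.877  31.017]
seat [551.353 200.877 120.   ] R 31.0169128619209 rms 0.34313976000597685
Z [-0.108 -0.634  0.766] tip [542.706 150.186 181.284]
tilt fit [551.284 199.934] 35.211233331508204 30.944010871150326 0.25423376514583107
tip -3.1 (array([542.778, 158.078, 186.39 ]), np.float64(2.0835867774427594))
tip -1 (array([543.474, 152.76 , 183.221]), np.float64(1.1582247867872428))
tip 0 (array([543.806, 150.216, 181.706]), np.float64(0.7156226689647853))
pred [542.706 150.186 181.284]
top -1 root [267.064 184.348] tip [275.073 182.474]
top 1 root [256.677 249.35 ] tip [264.714 249.207]
side -1 root [282.141 227.976] tip [284.927 211.942]
side 1 root [356.849 239.229] tip [359.382 222.693]
```

View pics/thin.png

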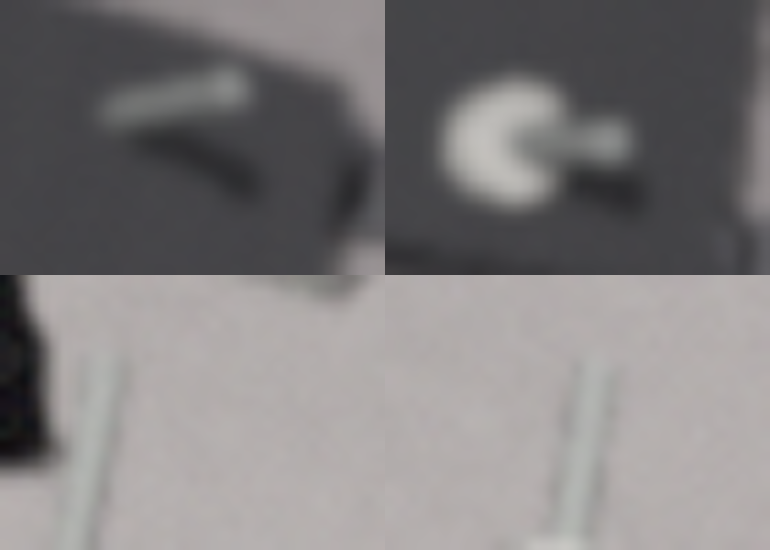

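The thin-peg tips I measured are top (276.1,182.9) and (265.0,249.7), side (284.5,212.3) and (359.3,222.4). They match the prediction to within about 1 px, so the seat and axis are right. The thick peg's end does look 2–3 px short in the top view, which I put down to shading, because the side view agrees with the stated length. A dark streak along a rib shows at top (257,213)→(261,216), so I'll get a rough rib angle from it and plan the poses.

```bash
cat > geo.py <<'E'
from h import *
from scipy.spatial.transform import Rotation as R
th=np.radians(-9.68+90);s4,c4=np.sin(np.radians(40)),np.cos(np.radians(40))
Z=np.array([-np.cos(th)*s4,-np.sin(th)*s4,c4]);X=np.array([np.cos(th)*c4,np.sin(th)*c4,s4]);Y=np.cross(Z,X)
S=np.array([551.6,200.9,120.]);tip=S+80*Z
B=np.array([634.8,-141.8]);yaw=np.radians(-27.6)  # block x axis
GZ=38 # grasp height above foot
def Rg(): # grasp, tool z down, tool y = block y
    z=np.array([0,0,-1.]);y=np.array([-np.sin(yaw),np.cos(yaw),0])
    return y,z
def tool(phi,flip=1):
    "tool rotation for block x at angle phi from X about Z"
    bx=np.cos(phi)*X+np.sin(phi)*Y; z=-Z; y=flip*np.cross(Z,bx); x=np.cross(y,z)
    return R.from_matrix(np.c_[x,y,z]).as_quat()
def tcp(h): # TCP so foot is h above the seat
    return S+Z*(h+GZ+61)
def grasp(flip=1):
    y,z=Rg();y=y*flip
    return R.from_matrix(np.c_[np.cross(y,z),y,z]).as_quat()
E
python3 - <<'E'
from geo import *
def loc(uv,h):
    o,d=ray("top",uv);q=o+d*((S+h*Z-o)@Z)/(d@Z)-S;return q@X,q@Y
for uv in((257.1,213.2),(261.1,216.4)): print(loc(uv,0),loc(uv,12))
for f in(1,-1):
    p=np.array([*B,GZ+61]);q=env.ik(p,grasp(f));print("grasp",f,q)
    for phi in(-.8,-.4,0,.4,.8):
        print(f,phi,env.ik(tcp(95),tool(phi,f)),env.ik(tcp(0),tool(phi,f)) is not None)
s=env.read_state();print(s["time_s"])
E
```

```text
(np.float64(17.286784972219138), np.float64(-4.642864783996387)) (np.float64(24.397654227517556), np.float64(-2.055426461798274))
(np.float64(2.67383594576447), np.float64(1.3278297456119923)) (np.float64(9.960380760903396), np.float64(3.843488914798104))
grasp 1 [-0.238  0.725  1.659 -0.     0.758 -1.327]
1 -0.8 None False
1 -0.4 None False
1 0 None True
1 0.4 [-0.156  0.385  1.944  0.863  1.009  2.202] True
1 0.8 [-0.156  0.385  1.944  0.863  1.009  1.802] True
grasp -1 [-0.238  0.725  1.659 -0.     0.758  1.814]
-1 -0.8 [-0.156  0.385  1.944  0.863  1.009  0.26 ] True
-1 -0.4 [-0.156  0.385  1.944  0.863  1.009 -0.14 ] True
-1 0 [-0.156  0.385  1.944  0.863  1.009 -0.54 ] True
-1 0.4 [-0.156  0.385  1.944  0.863  1.009 -0.94 ] True
-1 0.8 [-0.156  0.385  1.944  0.863  1.009 -1.34 ] True
0.1
```

```bash
sed -i 's/^GZ=38.*/GZ=45/' geo.py
python3 - <<'E'
from geo import *
def rel(n,uv,z):
    p=onz("top",uv,z);d=p[:2]-B;print(n,p,"along blk x",d@[np.cos(yaw),np.sin(yaw)],"y",d@[-np.sin(yaw),np.cos(yaw)])
rel("torch top",(340,164),122);rel("torch foot",(339,177),0);rel("spool",(347,216),50);rel("blueA",(416,173),60);rel("blueB",(408,222),60)
s=env.read_state()["qpos"]
p=np.array([*B,GZ+61.]);q=grasp(1)
print(env.ik(p+[0,0,130],q),env.ik(p,q))
E
```

```text
torch top [697.397 -29.88  122.   ] along blk x 3.621605827791468 y 128.18523231243552
torch foot [694.129 -34.031   0.   ] along blk x 2.6486639646115995 y 122.99183822166174
spool [555.551 -47.421  50.   ] along blk x -113.95618557068863 y 46.923525983134276
blueA [ 679.147 -266.844   60.   ] along blk x 97.23253396606326 y -90.26845444747961
blueB [ 527.622 -227.595   60.   ] along blk x -55.23312891428622 y -125.68704894709573
[-0.238  0.536  1.616 -0.     0.99  -1.327] [-0.238  0.714  1.658 -0.     0.769 -1.327]
```

```bash
python3 - <<'E'
from geo import *
p=np.array([*B,GZ+61.]);q=grasp(1)
env.reach(p+[0,0,250],q)
env.move_l(p+[0,0,75],rate=250); 
cv2.imwrite("pics/pre.png",viewer.camera("top")); cv2.imwrite("pics/pre_s.png",viewer.camera("side"))
s=env.read_state();print(s["time_s"],s["tool_pos"],s["force"])
E
python3 -c "
import cv2,numpy as np
a=cv2.imread('pics/pre.png')[130:250,320:440];b=cv2.imread('pics/pre_s.png')[100:220,240:360]
cv2.imwrite('pics/pre2.png',cv2.resize(np.hstack([a,b]),(800,400),interpolation=2))"
```

```text
4.1667 [ 635.98  -141.992  183.062] [-0.452 -0.48  -0.115]
```

View pics/pre2.png

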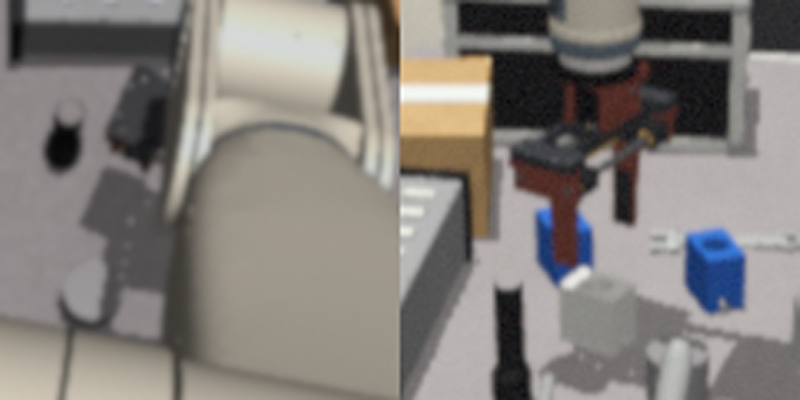

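The side view shows the open fingers straddling the block, at crop (565,230) and (625,210). The torch at (65,150) is clear of the gripper. Going down to grasp and lift.

Run:
```python
from geo import *
p=np.array([*B,GZ+61.])
print(env.move_l(p,rate=90,f_stop=8)); s=env.read_state();print(s["time_s"],s["tool_pos"],s["force"])
set_gripper(30); s=env.read_state();print(s["time_s"],s["tool_pos"],s["force"],s["width"])
env.move_l(p+[0,0,20],rate=60); s=env.read_state();print(s["time_s"],s["tool_pos"],s["force"],s["width"],s["wrist_torque"])
cv2.imwrite("pics/gr.png",cv2.resize(viewer.camera("side")[120:260,240:400],(800,600),interpolation=2)) if 0 else cv2.imwrite("pics/gr.png",cv2.resize(viewer.camera("side")[130:230,250:350],(600,600),interpolation=2))
```

```text
False
5.15 [ 635.217 -141.899  106.44 ] [0.87  0.137 0.943]
5.95 [ 634.878 -141.714  106.052] [0.109 1.103 0.168] 39.66983540885435
6.4333 [ 634.97  -141.878  126.537] [-0.545  0.318 -3.155] 40.055095253231286 [-0.004  0.023 -0.028]
```

View pics/gr.png

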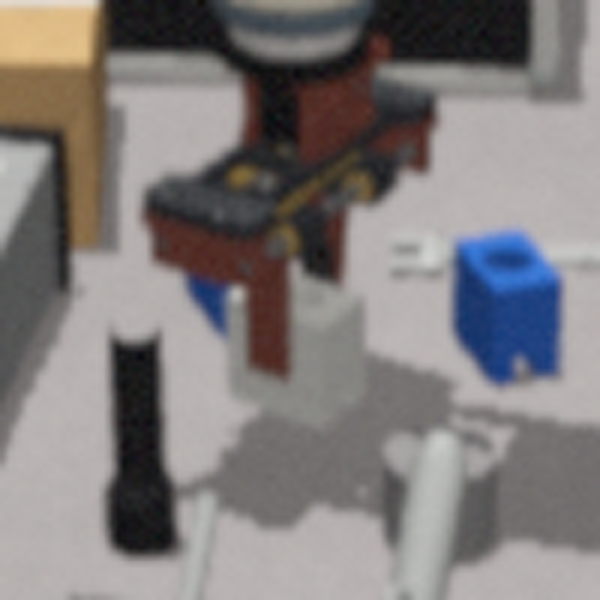

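It is holding the block: width 40 mm, weight about 3.1 N, block roughly centred between the pads at crop (280,350). Next I'll lift and go above the peg, aligned with its axis and turned about 0.3 rad away from the estimated rib line.

Run:
```python
from geo import *
p=np.array([*B,GZ+61.])
env.move_l(p+[0,0,220],rate=250)
env.reach(tcp(120),tool(-.1,-1))
env.move_l(tcp(90),rate=80); env.hold(.3)
s=env.read_state();print(s["time_s"],s["tool_pos"]-tcp(90),s["force"],s["width"],s["qpos"],s["wrist_torque"])
a=viewer.camera("top");b=viewer.camera("side");cv2.imwrite("pics/ins_t.png",a);cv2.imwrite("pics/ins_s.png",b)
def ov(n,im,x0,y0,w,h,k):
    o=cv2.resize(im[y0:y0+h,x0:x0+w],None,fx=k,fy=k,interpolation=2)
    D=lambda q:tuple(int(v) for v in (proj(n,q)-[x0,y0]+.5)*k)
    cv2.line(o,D(S),D(tip),(0,0,255),1);cv2.line(o,D(S+90*Z),D(S+150*Z),(0,200,0),1);return o
cv2.imwrite("pics/ins.png",np.hstack([ov("top",a,235,175,80,80,5),ov("side",b,285,160,80,80,5)]))
```

```text
9.275 [ 0.142 -0.188  0.295] [-0.489 -0.283 -3.025] 40.065682058321336 [-0.159  0.382  1.943  0.86   1.012 -0.438] [-0.668  0.162 -0.001]
```

View pics/ins.png

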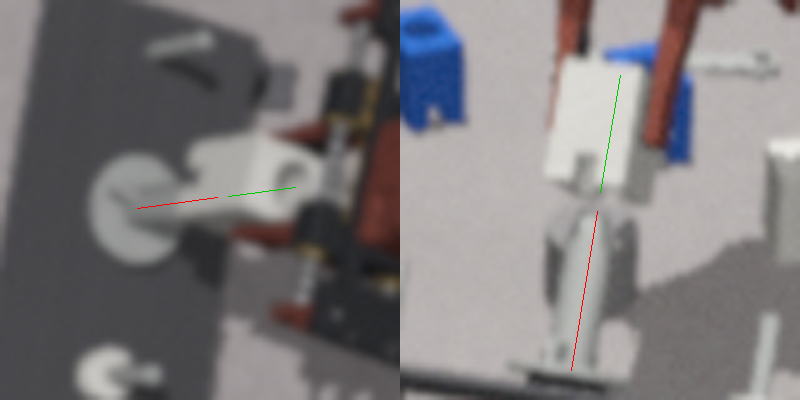

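Run:
```python
from geo import *
bx=np.cos(-.1)*X+np.sin(-.1)*Y;by=np.cross(Z,bx);C=S+90*Z
for n,im,(x0,y0) in(("top","ins_t",(235,175)),("side","ins_s",(285,160))):
    k=9;i=cv2.imread(f"pics/{im}.png")
    a0,b0=(265,190) if n=="top" else(305,165)
    o=cv2.resize(i[b0:b0+44,a0:a0+44],None,fx=k,fy=k,interpolation=2)
    D=lambda q:tuple(int(v) for v in (proj(n,q)-[a0,b0]+.5)*k)
    for xs in(30,-30):
        cv2.polylines(o,[np.array([D(C+xs*bx+y*by+z*Z) for y,z in((-20,0),(-6,0),(-6,14),(6,14),(6,0),(20,0),(20,60),(-20,60))])],True,(0,0,255) if xs>0 else (255,0,0),1)
    cv2.polylines(o,[np.array([D(C+60*Z+14*(np.cos(t)*bx+np.sin(t)*by)) for t in np.linspace(0,6.28,40)])],True,(0,160,0),1)
    cv2.imwrite(f"pics/o_{n}.png",o)
cv2.imwrite("pics/o.png",np.hstack([cv2.imread("pics/o_top.png"),cv2.imread("pics/o_side.png")]))
```

```text
(no output)
```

View pics/o.png

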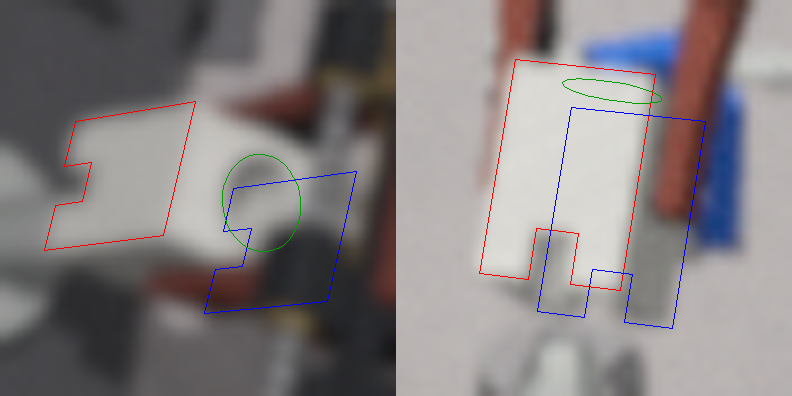

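The block outline (overlaid at the commanded pose) matches the side view almost exactly and the top view to about 1 px. Now I'll slide it on slowly with a force stop.

```bash
cat >> geo.py <<'E'
def L(v): v=np.asarray(v);return np.array([v@X,v@Y,v@Z])
def rep(tag,f0=None):
    s=env.read_state();d=s["tool_pos"]-S
    f=s["force"]-(0 if f0 is None else f0)
    print(tag,"t%.2f"%s["time_s"],"foot",L(d)-[0,0,GZ+61],"F",L(f),"M",L(s["wrist_torque"]),"w%.1f"%s["width"]);return s
E
python3 - <<'E'
from geo import *
f0=env.read_state()["force"]; np.save("f0.npy",f0)
for h in(74,62,50,38):
    r=env.move_l(tcp(h),rate=30,f_stop=6); rep(f"{h} {r}",f0)
    if r: break
E
```

```text
74 False t10.06 foot [ 0.01   0.001 73.873] F [1.675 0.956 0.042] M [ 0.061  0.646 -0.074] w39.8
62 False t10.61 foot [-0.007  0.101 61.785] F [0.118 0.765 0.758] M [-0.014  0.608  0.007] w40.0
50 False t11.16 foot [-0.006  0.089 49.81 ] F [1.287 1.056 0.179] M [0.043 0.675 0.039] w39.6
38 False t11.71 foot [-0.005  0.076 37.818] F [ 0.904  1.051 -0.442] M [ 0.023  0.622 -0.055] w39.7
```

The block is on the peg with almost no lateral force. Next, down to the rib tops (foot at about 12 mm).

Run:
```python
from geo import *
f0=np.load("f0.npy")
for h,rt,fs in((20,30,6),(14.5,15,5),(8,8,5)):
    r=env.move_l(tcp(h),rate=rt,f_stop=fs); rep(f"{h} {r}",f0)
    if r: break
```

```text
20 False t12.46 foot [ 0.011  0.022 19.935] F [0.16  0.546 1.081] M [ 0.056  0.681 -0.119] w40.0
14.5 False t12.97 foot [ 0.008  0.036 14.426] F [1.375 0.318 0.096] M [ 0.053  0.664 -0.023] w39.7
8 True t13.57 foot [-0.181 -0.053 10.039] F [3.643 0.664 4.974] M [-0.051  0.101  0.01 ] w39.6
```

It touched the rib tops at 10 mm with 5 N, which is 12 mm less the spring give. Now I'll press with about 7 N and turn in small steps towards the estimated rib line, watching for the force to drop.

Run:
```python
from geo import *
f0=np.load("f0.npy")
h=9.2
env.move_l(tcp(h),rate=10,f_stop=8); s=rep("press",f0)
for phi in np.arange(-.16,-.80,-.06):
    q=env.ik(tcp(h),tool(phi,-1)); env.move_joints(q); s=rep(f"{phi:.2f}",f0)
    fz=(s["force"]-f0)@Z
    if fz<2.5 or fz>15 or abs(s["wrist_torque"]@Z)>.35: break
```

```text
press t13.82 foot [ 0.017 -0.144  9.39 ] F [1.759 0.661 7.176] M [ 0.016  0.368 -0.011] w39.8
-0.16 t14.07 foot [-0.014  0.084  9.216] F [1.127 1.315 6.046] M [ 0.236  0.236 -0.002] w39.9
-0.22 t14.32 foot [-0.328  0.292  8.766] F [-0.143  1.111  0.426] M [ 0.023  0.598 -0.044] w39.9
```

The force fell from 6–7 N to 0.4 N at -0.22 rad, so the notch seems to have found the ribs. Turn a little further to centre it, then lower gently.

Run:
```python
from geo import *
f0=np.load("f0.npy")
env.move_joints(env.ik(tcp(8.8),tool(-.27,-1))); s=rep("-.27",f0)
if abs(s["wrist_torque"]@Z)<.25:
  for h in(6,3,-4):
    r=env.move_l(tcp(h),rot=tool(-.27,-1),rate=10,f_stop=5); rep(f"{h} {r}",f0)
    if r: break
```

```text
-.27 t14.57 foot [-0.189  0.147  8.513] F [ 0.42   0.905 -0.125] M [ 0.06   0.657 -0.078] w39.8
6 False t15.00 foot [-0.04   0.036  5.912] F [ 0.938  0.138 -0.39 ] M [ 0.119  0.642 -0.031] w40.2
3 False t15.45 foot [-0.021  0.023  2.929] F [0.014 0.512 1.07 ] M [ 0.047  0.702 -0.08 ] w39.8
-4 True t15.97 foot [-0.049 -0.072 -1.761] F [3.227 0.039 6.32 ] M [-0.092 -0.029  0.006] w39.8
```

It bottomed at -1.8 mm with 5–6 N, which is the flange at 0 plus the spring give. Ease off, let go and retreat along the peg axis.

Run:
```python
from geo import *
f0=np.load("f0.npy")
env.move_l(tcp(-.7),rate=10); rep("ease",f0)
set_gripper(70); rep("open",f0)
r=env.move_l(tcp(45),rate=60,f_stop=8); rep(f"back {r}",f0)
env.move_l(tcp(140),rate=150); 
env.move_joints(env.read_state()["qpos"]+np.array([-.5,0,0,0,0,0])); env.hold(.5); rep("away",f0)
a=viewer.camera("top");b=viewer.camera("side");cv2.imwrite("pics/f_t.png",a);cv2.imwrite("pics/f_s.png",b)
phi=-.27;bx=np.cos(phi)*X+np.sin(phi)*Y;by=np.cross(Z,bx)
o=[]
for n,i,a0,b0 in(("top",a,238,190),("side",b,298,195)):
    k=8;w=cv2.resize(i[b0:b0+50,a0:a0+50],None,fx=k,fy=k,interpolation=2);o.append(w.copy())
    D=lambda q:tuple(int(v) for v in (proj(n,q)-[a0,b0]+.5)*k)
    cv2.polylines(w,[np.array([D(S+30*bx+y*by+z*Z) for y,z in((-20,0),(-6,0),(-6,14),(6,14),(6,0),(20,0),(20,60),(-20,60))])],True,(0,0,255),1)
    cv2.polylines(w,[np.array([D(S+31*(np.cos(t)*X+np.sin(t)*Y)) for t in np.linspace(0,6.28,40)])],True,(0,160,0),1);o.append(w)
cv2.imwrite("pics/f.png",cv2.resize(np.vstack([np.hstack(o[:2]),np.hstack(o[2:])]),(600,600)))
```

```text
ease t16.28 foot [ 0.031 -0.148 -0.644] F [2.746 0.396 3.182] M [-0.131  0.187 -0.01 ] w39.8
open t16.94 foot [ 0.002  0.001 -0.69 ] F [ 2.485 -0.324  2.794] M [ 0.042  0.355 -0.061] w70.3
back False t17.85 foot [-0.039  0.09  44.917] F [2.232 1.472 2.804] M [ 0.012  0.332 -0.037] w70.0
away t20.17 foot [-199.584   -1.018  306.89 ] F [1.871 0.655 2.479] M [ 0.226  0.345 -0.132] w70.1
```

View pics/f.png

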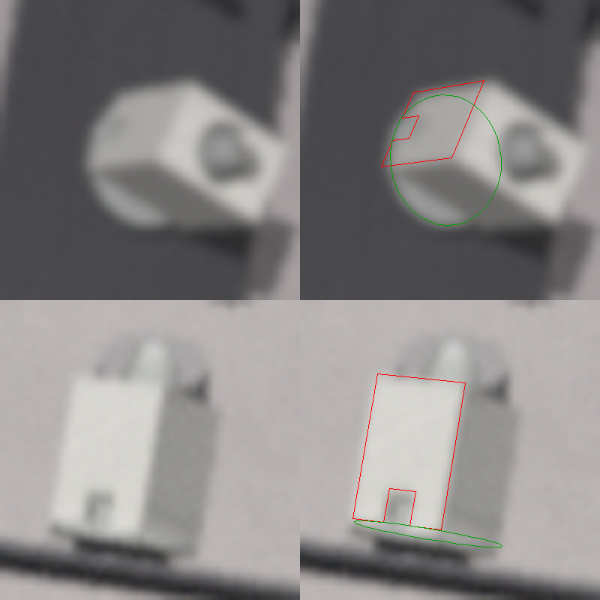

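View pics/f_s.png

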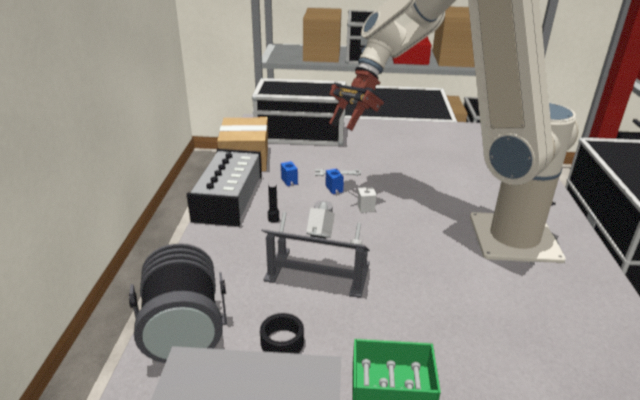

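The block sits on the flange with the rib showing in the notch at crop (100,505). It matches the drawn home outline to about 1 px, the peg tip stands out above it, and the other objects are where they were. The robot is clear, so I'm handing in.

```bash
python3 -c "
from station import env,workorder
workorder.sign_off();print(env.read_state()['time_s'])"
```

```text
the job is handed in; nothing more can be done
the job is handed in; nothing more can be done
```

The clamp block is fully home against the flange on the thick peg, and I handed the job in at about 20 s of robot time. I picked it by its oblong face and large bore.

**Sliding on:** it went onto the peg notch-first with under 2 N of sideways force.

**Finding the ribs:** the foot touched the rib tops at about 12 mm with 5 N. I turned it under 6–7 N until the force fell to 0.4 N at about -0.22 rad, then went on to -0.27 rad. It then dropped freely and bottomed on the flange with about 6 N. I eased off, opened the gripper and backed away along the peg.

**Last checks:**
- **Fit:** the final pictures match the expected home outline to about 1 px, with a rib visible inside the notch.
- **Other objects:** by eye, nothing else moved in the final side picture.
- **Disagreement:** before the slide, the thick peg's tip looked 2–3 px short in the top view. The side view and both thin pegs agreed with the stated geometry, and the insertion bore that out.
- **Force reading:** with the gripper empty, the force still reads about 3 N along the peg. That is the missing weight of the block, not contact.

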